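# Seat a batten in the drilling jig by touch and clamp it

### The job

Set the dark hardwood batten in the plywood drilling jig for its next hole, with shut fingertips only: first push the middle of its long front side until its whole back side lies against the rear fence, then push its right-hand end until its left end is home against the end stop, and last press the toggle clamp's raised black handle all the way down until it locks shut and its rubber foot holds the batten. Touch each spot in that order and lightly, as a fingertip would, so that nothing is bruised. Do not lift or carry the batten, and leave the rule, the bradawl and the turned pot where they are.

Things in the scene. Friction and masses are not known exactly. Their poses are not given: they have to be found in the camera images.
- jig: the drilling jig, fixed to the bench, with all it carries. Plywood board 15 mm thick; origin on the bench top, x to the jig's back, y to its left (seen from the robot), z up; the board spans x -60 to +125, y -175 to +165 mm. Seated, the batten's origin lies at jig x = 14, y = 5, z = 15 mm. Over 25 N of the fingers on any part of it counts as rough
- fence_face (a point): a point on the front face of the jig's rear fence, a wooden strip: face at jig x = 30 mm, y -158 to +122, 18 mm thick, top at z = 32 mm
- stop_face (a point): a point on the right-hand face of the jig's wooden end stop, at the left: face at jig y = 135 mm, x -25 to +37, top at z = 32 mm
- bush (a point): top centre (z = 57.5 mm) of the brass drill bush in a fixed steel plate that overhangs the batten's left end: plate jig x -6 to +86, y 85 to 125 mm, underside at z = 45.5 mm (the seated batten's top is at 41)
- blank: the batten, a loose dark hardwood bar 32 x 260 x 26 mm, 0.15 to 0.31 kg, lying flat on the board, its length along its own y. Origin at the centre of its underside; x to its back side, y to its left end. It starts 20 to 30 mm (at its middle) off the fence, 15 to 35 mm off the end stop, up to 2.5 degrees askew; 1 to 4 N slide it. Over 20 N of the fingers on it counts as rough
- blank_front (a point): the first spot to push: middle of the batten's long front side, 13 mm above its underside (28 mm above the bench)
- blank_back_left (a point): on the batten's back side, 5 mm from its left end, 13 mm above its underside
- blank_back_right (a point): on the batten's back side, 5 mm from its right end, 13 mm above its underside
- blank_end_left (a point): centre of the batten's left end face, which goes against the end stop
- blank_end_right (a point): the second spot to push: centre of the batten's right end face
- clamp_handle (a joint): turn of the toggle clamp's handle, rad: 0 to 0.1 at the start (handle raised about 50 degrees, leaning to the jig's back); grows as it is pressed down; dead centre at 0.79, fully shut at 0.86 (4 degrees above level), where it locks. It stays where it is left; 1 to 4 N at the grip press it down. Pivot at jig x = 96, y = -30, z = 61 mm, axis along jig y
- handle_grip (a point): the third spot to press: on the centre line of the handle's black rubber grip (round, 19 mm thick), 75 mm from the pivot; the grip ends 101 mm from the pivot. As the handle is pressed this point moves on an arc, back and down
- clamp_foot: the clamp's sprung black rubber foot, a pad 15 mm across under the end of the steel clamp arm; origin at the centre of its underside. Open, it hangs well above the batten; shut, it presses the batten's top at jig x = 14, y = -30 mm with about 7 N
- steel_rule: bystander: steel rule with a wooden pencil-like strip on it, 25 x 300 x 13 mm, loose across the bench's two iron rails in front of the jig, its length along its y. Origin at the centre of its underside
- bradawl: bystander: small bradawl with a turned wooden handle, 25 x 151 x 26 mm, loose behind the jig to the left. Origin under its centre
- former_j: bystander: small turned wooden pot, 62 mm across, 55 mm high, loose to the left of the jig. Origin at the centre of its underside

How it is judged:
By the outcome, as a careful person would: the job done as asked, in the order asked, and still so for the second after the job is handed in, with the robot touching nothing.
It also fails if it takes over 64 s, if anything falls off the work surface, if the arm or the gripper's body presses on something with over 40 N, if the wrist force passes 120 N, or if a joint passes its speed limit or range.

### The arm

A 6-joint arm with a two-finger parallel gripper is mounted at the origin on a cart in front of the work surface, level with it; the furniture and walls round the work are solid. World frame = base frame: x ahead of the robot, y to its left, z up, the work surface at z = 0. Lengths are in mm, angles in degrees, forces in N, time in s.
With the tool pointing down it reaches from about 225 to 725 mm from the base axis. Payload 3.1 kg.
Tool frame: the origin (TCP) lies at the centre of the arm's flange, where the gripper is bolted on; the fingertips stand 173 mm ahead of it and the grasp point (between the pads) lies 155 mm ahead of it; z points along the fingers, y is the direction in which the jaws open and shut (so a half turn about z gives the same grasp; the last joint's range is limited). The gripper opens to 85 mm and grips with 20 to 120 N. Pads are 22 mm wide; open, the fingers measure 114 mm over their backs; the gripper's body (76 mm by 85 mm) begins 54 mm behind the grasp point. The pads swing forward as they close: fully open they stand 13 mm farther back than shut.
Start: joints at [62.349, 2.75, 5.684, 92.934, 0, 82.678], TCP at [182.393, 492.291, 404.712] pointing down, gripper open.
Joint ranges: [-166.93, 166.93], [-56.73, 111.36], [-69.38, 81.34], [-121.58, 131.49], [-85.45, 84.26], [-180, 180]. Speed limits (degrees/s): [159.86, 159.86, 180, 180, 180, 180].

### API

Orientations are given as a 3x3 rotation matrix whose columns are the frame's x, y, z axes.
In Python, from bench import robot gives the robot as it stands. Calls block until the motion is done:
- robot.move_pose(position, orientation): joint-space move of the TCP to a pose.
- robot.servo_line(position, vel=150, orientation=None, contact_N=None): straight line of the TCP; orientation=None keeps the orientation; vel is the mean speed in mm/s. With contact_N (N) it stops when the force on the tool has changed by that much, and returns True; else False.
- robot.move_j(angles): joint-space move.
- robot.gripper_to(opening): opening from 0.0 (shut) to 1.0 (fully open); the grip force is fixed at half the most; returns when the fingers have stopped.
- robot.dwell(seconds).
- robot.solve_ik(position, orientation): joint angles nearest the present ones, or None.
- robot.state(): the state.
- robot.read_camera(name): name is "scene" or "top"; returns (picture, depth): 400x640x3 uint8, blue, green, red; 400x640 float32, mm along the optical axis (not along the pixel's ray), 0 where there is no reading.
- robot.camera_info(name): a dict with "mtx" (3x3 intrinsics, pixels), "R" (3x3) and "t" (3): a world point X has camera coordinates R X + t. Camera axes: x right, y down, z forward; pixel columns grow to the right and rows downward; lengths in mm; the calibration is good to about 2 mm. A picture is of the moment at which its call begins. camera_info takes no time and is no camera call.
A pose or a line that the arm cannot do raises robot.MotionError and nothing moves.
- robot.job_done(): hands the job in, once; it reports no verdict.
The state is a dict: "time_s": time; "joint_positions": joint angles; "joint_velocities": joint speeds; "joint_efforts": joint torques, N m; "eef_pos": TCP position; "eef_rot": TCP orientation; "contact_force": force on the tool from outside, world axes, zero at the start; "torque": the same for the moment, N m; "grip_width": opening from 0.0 (shut) to 1.0 (fully open).
Only numpy, scipy, OpenCV 4.12 (cv2) and the standard library are available. Lean on these libraries where they do the work, as an engineer would, in place of code of your own. Each camera call takes 0.05 s, during which the arm holds its last target. There are 200 camera calls.

## Working session

There is one attempt and no reset: what is moved stays moved. The work goes in short steps, each a Python script; the robot and the scene stay as the last script left them, time stands still between calls to the robot, and variables do not carry over. Pictures are saved under pics/ and viewed, about 8 in all and at most 12, crops included, and the job is handed in when it is done.

```bash
ls; mkdir -p pics
python3 - <<'E'
from bench import robot
import cv2, numpy as np
for n in("scene","top"):
    im,d=robot.read_camera(n); cv2.imwrite(f"pics/{n}0.png",im); np.save(f"pics/{n}0.npy",d)
    i=robot.camera_info(n); print(n,i["mtx"].tolist(),np.round(i["R"],4).tolist(),np.round(i["t"],1), "C",-i["R"].T@i["t"])
s=robot.state();print(s["time_s"],s["eef_pos"],s["eef_rot"],s["contact_force"])
E
```

```text
pics
scene [[437.7070167537459, 0.0, 317.79052343034425], [0.0, 437.7070167537459, 197.4410104907851], [0.0, 0.0, 1.0]] [[-0.8031, 0.5959, 0.0033], [0.4879, 0.6607, -0.5705], [-0.3421, -0.4565, -0.8213]] [ 453.8 -140.3 1267. ] C [866.40532548 400.59673643 959.01043395]
top [[456.2026471976377, 0.0, 324.3203091621299], [0.0, 456.2026471976377, 196.17945245569516], [0.0, 0.0, 1.0]] [[-0.0055, -0.9998, 0.0165], [-0.9832, 0.0023, -0.1824], [0.1823, -0.0172, -0.9831]] [-90.5 527.9 971.5] C [ 341.37043603  -74.92986992 1052.88258132]
0.1 [182.30658005 492.11141248 403.61869567] [[-9.37713377e-01  3.47408512e-01 -9.73750708e-04]
 [ 3.47409793e-01  9.37711420e-01 -1.93093565e-03]
 [ 2.42273677e-04 -2.14895472e-03 -9.99997662e-01]] [0.38188352 0.33342838 0.09983915]
```

View pics/top0.png

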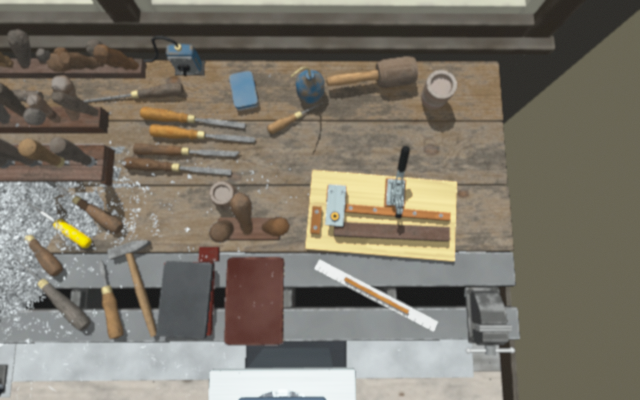

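View pics/scene0.png

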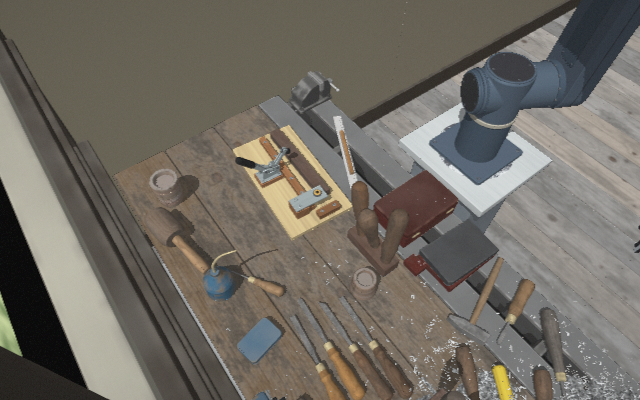

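Top view: the yellow board has its corners near (313,172), (457,181), (454,261) and (306,250). The dark batten runs (333..449, 232), the fence lies at row ~213, the stop at (316,220), the plate at (337,205) and the black handle at (404,158). In the scene view the handle is at (245,162) and the batten runs from (285,140) to (325,185).

```bash
cat > h.py <<'E'
import cv2, numpy as np
from bench import robot
def cast(n,uv,z):
    i=robot.camera_info(n);R,t=i["R"],i["t"];C=-R.T@t
    d=(np.c_[np.atleast_2d(uv),np.ones(len(np.atleast_2d(uv)))]@np.linalg.inv(i["mtx"]).T)@R
    return C+d*((z-C[2])/d[:,2])[:,None]
def proj(n,X):
    i=robot.camera_info(n);c=(np.atleast_2d(X)@np.array(i["R"]).T+i["t"])@i["mtx"].T
    return c[:,:2]/c[:,2:]
def world(n,d,m):
    """world points of masked pixels from depth"""
    v,u=np.nonzero(m&(d>0)); i=robot.camera_info(n)
    p=np.c_[u,v,np.ones(len(u))]@np.linalg.inv(i["mtx"]).T*d[v,u][:,None]
    return (p-i["t"])@i["R"]
E
python3 - <<'E'
from h import *
out=[]
for n,(x0,y0,x1,y1) in (("top",(295,140,470,270)),("scene",(225,115,365,245))):
    im=cv2.imread(f"pics/{n}0.png");d=np.load(f"pics/{n}0.npy")
    roi=np.zeros(im.shape[:2],bool);roi[y0:y1,x0:x1]=1
    hsv=cv2.cvtColor(im,cv2.COLOR_BGR2HSV).astype(int);H,S,V=hsv[...,0],hsv[...,1],hsv[...,2]
    yel=roi&(H>18)&(H<34)&(S>70)&(V>150)
    p=world(n,d,yel);print(n,"yellow z med",np.median(p[:,2]),yel.sum())
    hull=cv2.convexHull(np.argwhere(yel)[:,::-1].astype(np.int32))
    q=cv2.approxPolyDP(hull,6,True)[:,0];print("corners",q.tolist())
    print(cast(n,q,15).round(1).tolist())
    # batten by depth/height + dark
    i=robot.camera_info(n);full=np.zeros((400,640,3));full[roi&(d>0)]=world(n,d,roi)
    dark=roi&(V<125)&(H<25)&(full[...,2]>33)&(full[...,2]<49)
    k,l,st,_=cv2.connectedComponentsWithStats(dark.astype(np.uint8))
    j=1+np.argmax(st[1:,4]);print("dark comp",st[j]);m=l==j
    P=full[m];print("z",np.percentile(P[:,2],[10,50,90]))
    r=cv2.minAreaRect(P[:,:2].astype(np.float32));print(r,cv2.boxPoints(r).round(1).tolist())
    blk=roi&(V<60)&(full[...,2]>65);B=full[blk];print("black",len(B),B.mean(0) if len(B) else 0,B.min(0),B.max(0))
    c=im[y0:y1,x0:x1].copy();c2=c.copy();c2[m[y0:y1,x0:x1]]=(0,0,255);c2[blk[y0:y1,x0:x1]]=(255,0,255)
    out.append(cv2.resize(np.vstack([c,c2])[:260,:],None,fx=2.2,fy=2.2,interpolation=cv2.INTER_NEAREST))
out=[cv2.copyMakeBorder(o,0,572-min(572,o.shape[0]),0,0,0) for o in out]
cv2.imwrite("pics/seg.png",np.hstack(out));print(np.hstack(out).shape)
E
```

```text
top yellow z med 15.847676877759813 6809
corners [[457, 183], [452, 261], [305, 248], [313, 169]]
[[564.5, -403.6, 15.0], [383.8, -381.6, 15.0], [414.6, -48.7, 15.0], [598.6, -67.0, 15.0]]
dark comp [ 334  222  115   20 1399]
z [39.14929562 41.80652961 44.31620707]
((448.7426452636719, -241.1290283203125), (255.3224639892578, 31.557653427124023), 86.80517578125) [[425.8999938964844, -367.70001220703125], [457.3999938964844, -369.5], [471.6000061035156, -114.5], [440.1000061035156, -112.80000305175781]]
black 182 [ 585.13460521 -257.36045533  122.27319043] [ 473.86128266 -266.46313532   91.45717513] [ 615.54790551 -243.92346775  144.65905801]
scene yellow z med 15.841851039801625 3485
corners [[351, 206], [291, 239], [233, 149], [289, 125]]
[[420.0, -51.3, 15.0], [600.5, -63.2, 15.0], [567.1, -401.8, 15.0], [386.0, -384.9, 15.0]]
dark comp [270 128  60  65 835]
z [38.72772545 41.80725732 44.11551115]
((452.72845458984375, -243.62074279785156), (260.0845642089844, 34.18803405761719), 87.5069580078125) [[430.0, -372.79998779296875], [464.1000061035156, -374.29998779296875], [475.5, -114.4000015258789], [441.29998779296875, -113.0]]
black 141 [ 586.8931766  -254.36590179  119.47736989] [ 473.64515788 -265.40147064   85.98819364] [ 620.2435793  -242.42676398  144.83310597]
(572, 693, 3)
```

View pics/seg.png

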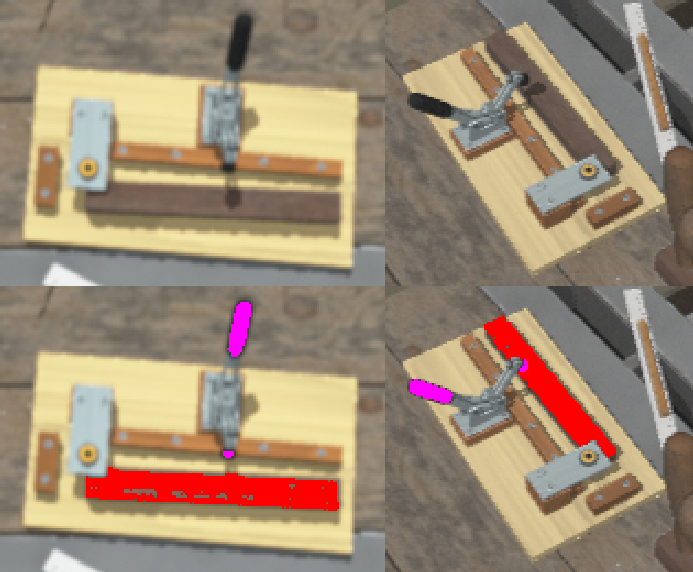

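Both views agree within about 3 mm: the jig origin is near (460, -217) with yaw -5.65°, and the batten is at jig (-7, -26). Next I shut the gripper and push the front, with the tool tilted so its body stays clear of the clamp foot.

```bash
cat >> h.py <<'E'
a=np.radians(-5.65);J=np.array([[np.cos(a),-np.sin(a),0],[np.sin(a),np.cos(a),0],[0,0,1]]);O=np.array([460.05,-217.1,0])
def rot(t):
    s,c=np.sin(np.radians(t)),np.cos(np.radians(t))
    return J@np.array([[-c,0,s],[0,1,0],[-s,0,-c]])
def pose(tip,t=0):
    """flange position and orientation for tip centre in jig frame, tool leaning t deg (pointing to jig back)"""
    R=rot(t); return O+J@np.array(tip,float)-173*R[:,2],R
def tipnow():
    s=robot.state();return J.T@(s["eef_pos"]+173*s["eef_rot"][:,2]-O)
def rep(m):
    s=robot.state();print(m,"t",round(s["time_s"],2),"tip",tipnow().round(1),"F(jig)",(J.T@s["contact_force"]).round(1),"g",round(s["grip_width"],2))
E
python3 - <<'E'
from h import *
robot.gripper_to(0.0)
robot.move_pose(*pose([-60,-26,170],32));rep("hover")
p,R=pose([-55,-26,25.5],32);robot.servo_line(p,200,R);rep("down")
p,_=pose([-36,-26,25.5],32);print(robot.servo_line(p,50,contact_N=5));rep("near")
p,_=pose([0,-26,25.5],32);print(robot.servo_line(p,15,contact_N=7));rep("push")
im,d=robot.read_camera("top");cv2.imwrite("pics/top1.png",cv2.resize(im[130:280,290:480],None,fx=4,fy=4))
E
```

```text
hover t 3.55 tip [-59.7 -25.6 170.3] F(jig) [0.  0.1 0.1] g 0.0
down t 4.42 tip [-54.3 -26.4  26.6] F(jig) [ 0.6 -0.2  0.7] g 0.0
False
near t 4.96 tip [-35.8 -25.8  25.5] F(jig) [ 0.6  0.1 -0.5] g 0.0
True
push t 6.57 tip [-10.4 -25.4  24.6] F(jig) [ 0.  -0.8  0.6] g 0.0
```

View pics/top1.png

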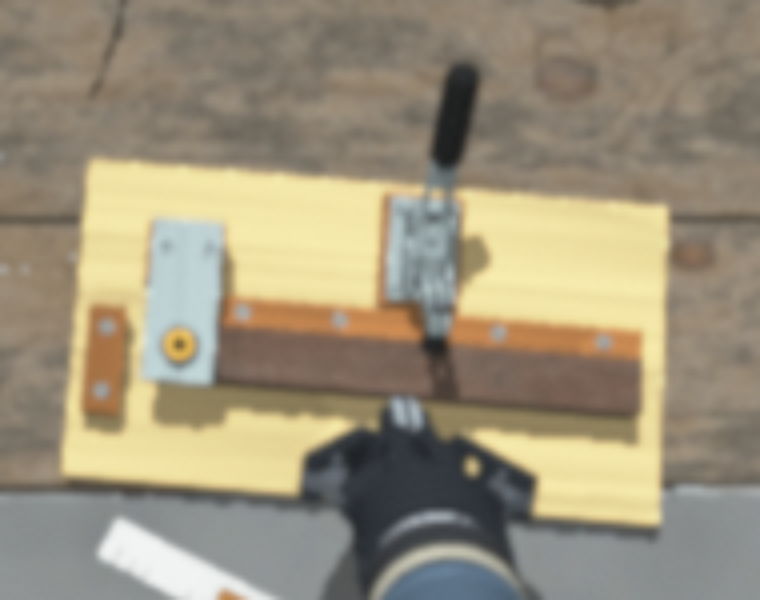

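The batten (front edge from (220,383) to (640,412)) appears flush with the fence, with no gap visible. I'll nudge once more to confirm it's fully seated, then retreat and push the right end.

Run:
```python
from h import *
p,_=pose([4,-26,25.5],32);print(robot.servo_line(p,10,contact_N=9));rep("push2")
p,_=pose([-45,-26,27],32);robot.servo_line(p,80);rep("back")
p,_=pose([-60,-26,120],32);robot.servo_line(p,200)
im,d=robot.read_camera("top");sc,_=robot.read_camera("scene")
cv2.imwrite("pics/scene2.png",cv2.resize(sc[115:245,225:365],None,fx=4,fy=4))
hsv=cv2.cvtColor(im,cv2.COLOR_BGR2HSV).astype(int);H,S,V=hsv[...,0],hsv[...,1],hsv[...,2]
roi=np.zeros((400,640),bool);roi[190:245,348:450]=1
f=np.zeros((400,640,3));f[roi&(d>0)]=world("top",d,roi)
m=roi&(V<125)&(H<25)&(f[...,2]>30)&(f[...,2]<50)
uv=np.argwhere(m)[:,::-1];P=(cast("top",uv,41)-O)@J
for lo in range(-160,85,20):
    k=(P[:,1]>lo)&(P[:,1]<lo+20)
    if k.any():print(lo,P[k,0].min().round(1),P[k,0].max().round(1),P[k,1].min().round(1))
rep("end")
```

```text
True
push2 t 7.12 tip [-10.5 -24.5  22.7] F(jig) [-0.1 -0.7  0.3] g 0.0
back t 7.72 tip [-46.  -25.7  26.5] F(jig) [-0.3 -0.5  0.3] g -0.0
-160 -3.2 26.3 -152.1
-140 -3.3 26.8 -139.9
-120 -3.5 27.1 -120.0
-100 -3.6 26.3 -99.9
-80 -3.9 26.6 -80.0
-60 -4.2 88.0 -60.0
-40 -3.9 51.4 -39.9
-20 -4.5 50.5 -19.9
0 -4.8 25.7 0.2
20 -5.5 25.6 20.2
40 -5.6 25.0 40.1
60 -5.2 25.8 60.0
end t 8.44 tip [-61.9 -24.3 116.7] F(jig) [-0.7  0.2  0.2] g 0.0
```

View pics/scene2.png

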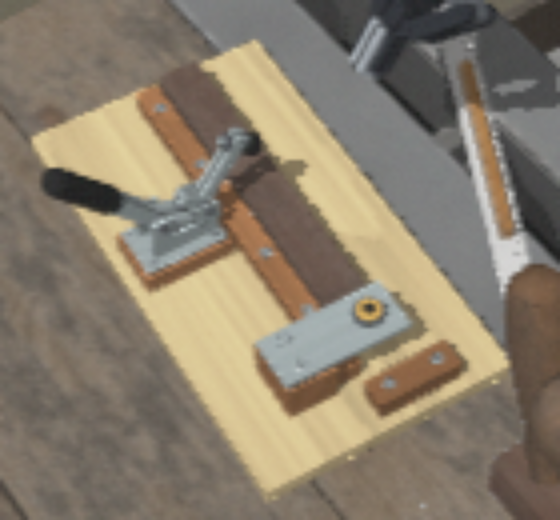

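Run:
```python
from h import *
im,d=robot.read_camera("top")
hsv=cv2.cvtColor(im,cv2.COLOR_BGR2HSV).astype(int);H,S,V=hsv[...,0],hsv[...,1],hsv[...,2]
def mx(cols,f,z):
    uv=np.array([(u,f(u)) for u in cols if f(u) is not None],float);P=(cast("top",uv,z)-O)@J
    k=np.polyfit(P[:,1],P[:,0],1);print(np.degrees(np.arctan(k[0])).round(2),np.polyval(k,[-100,0,80]).round(1),len(uv))
G=im.astype(float).sum(2); Rr=im[...,2].astype(float); sat=S.astype(float)
cols=[u for u in list(range(352,382))+list(range(408,446))]
def edge(ch,lo,hi,sgn):
    def f(u):
        b=208+(u-348)*0.09
        v=np.arange(int(b+lo),int(b+hi));g=sgn*np.diff(ch[v,u]);g=np.clip(g,0,None)
        return None if g.max()<8 else ((v[:-1]+.5)*g).sum()/g.sum()
    return f
print(im[200:240,430,2],im[200:240,360,2])
mx(cols,edge(Rr,-7,1,-1),32)   # board->fence back
mx(cols,edge(Rr,2,11,-1),41)    # fence->batten
mx(cols,edge(Rr,12,24,1),41)   # batten->board
# board front edge
```

```text
[246 245 242 239 239 242 243 242 242 239 230 209 187 182 185 186 181 167
 144 126 123 122 124 123 117 117 117 117 119 121 116 103  91 110 134 144
 141 141 156 199] [242 241 239 236 229 210 189 181 185 189 191 182 156 133 123 118 119 120
 122 122 122 123 127 126 121 107  89 100 125 135 136 136 144 178 219 232
 235 233 231 228]
-0.52 [47.1 46.2 45.5] 68
-0.24 [28.4 28.  27.6] 68
0.08 [-6.5 -6.3 -6.2] 68
```

Fence and batten edges are parallel within about 0.3° and two pushes stopped at the same place, so the batten is seated. Now the right end.

Run:
```python
from h import *
p,R=pose([-20,-205,120],0);robot.servo_line(p,200,R)
p,_=pose([13,-205,60]);robot.servo_line(p,200)
p,_=pose([13,-205,21]);robot.servo_line(p,100);rep("down")
p,_=pose([13,-178,21]);print(robot.servo_line(p,60,contact_N=5));rep("near")
p,_=pose([13,-128,21]);print(robot.servo_line(p,15,contact_N=7));rep("push")
if tipnow()[1]<-146: print("early stop")
print(robot.servo_line(p,10,contact_N=9));rep("push2")
im,d=robot.read_camera("top");cv2.imwrite("pics/top3.png",cv2.resize(im[130:280,290:480],None,fx=4,fy=4))
```

```text
down t 10.79 tip [  12.9 -205.2   21.3] F(jig) [ 0.2  0.5 -0.2] g -0.0
False
near t 11.39 tip [  13.1 -177.7   21.1] F(jig) [ 1.4  0.2 -0.7] g -0.0
True
push t 13.71 tip [  12.5 -140.2   20.8] F(jig) [ 1.1 -0.7  0.7] g 0.0
True
push2 t 14.3 tip [  11.8 -140.4   20.8] F(jig) [ 0.6 -1.5  1.3] g -0.0
```

View pics/top3.png

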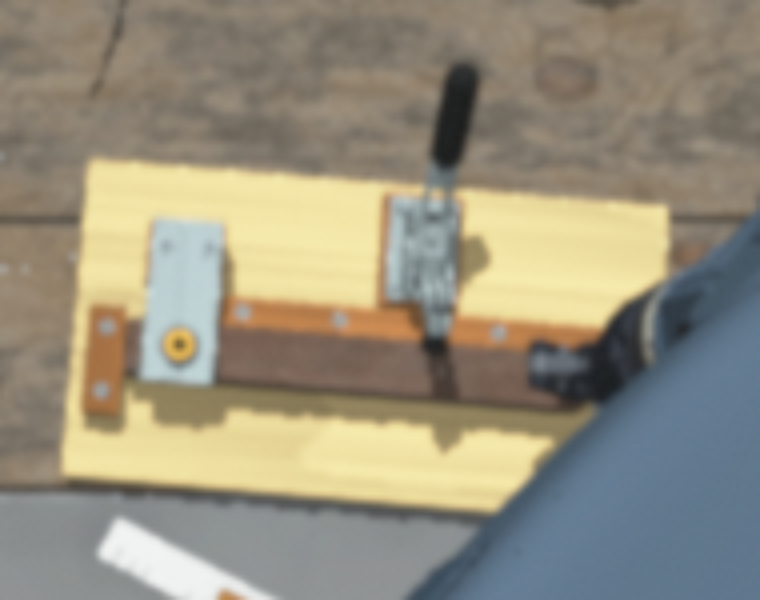

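The left end meets the stop at (125,350), and the tip stopped at y=-140.4 where about -139.5 was expected, so it's home. I'll retreat and measure the handle.

Run:
```python
from h import *
p,_=pose([12,-200,22]);robot.servo_line(p,80)
p,_=pose([12,-205,220]);robot.servo_line(p,250);rep("up")
for n,(x0,y0,x1,y1) in (("top",(385,140,420,178)),("scene",(228,150,262,175))):
    im,d=robot.read_camera(n)
    V=im.max(2);roi=np.zeros((400,640),bool);roi[y0:y1,x0:x1]=1
    roi&=V<60
    P=(world(n,d,roi)-O)@J;P=P[(P[:,2]>85)]
    k=np.polyfit(P[:,0],P[:,2],1)
    print(n,len(P),P.mean(0).round(1),P.min(0).round(1),P.max(0).round(1),"ang",np.degrees(np.arctan(k[0])).round(1), "z at x=144",np.polyval(k,144).round(1), np.median(P[:,1]))
```

```text
up t 16.21 tip [  10.9 -206.7  218.5] F(jig) [ 0.2 -0.3 -0.5] g 0.0
top 170 [136.9 -27.7 124. ] [115.6 -35.6  99.3] [158.2 -20.6 143.6] ang 46.2 z at x=144 131.4 -27.516799631243927
scene 125 [142.4 -24.4 122.7] [115.4 -35.2  91.4] [162.4 -18.6 142.3] ang 44.9 z at x=144 124.3 -23.54664597869464
```

```bash
cat >> h.py <<'E'
def grip(th,gap=0,s=80):
    q=np.radians(th);t=0.6*th;r=np.radians(t)
    c=np.array([95,61])+s*np.array([np.cos(q),np.sin(q)])+(9.5+gap)*np.array([-np.sin(q),np.cos(q)])-11*np.array([np.cos(r),np.sin(r)])
    return pose([c[0],-27.5,c[1]],t)
E
python3 - <<'E'
from h import *
print([robot.solve_ik(*grip(t)) is not None for t in (48,30,10,0)])
p,R=pose([110,-27.5,230],28);robot.servo_line(p,200,R);rep("over")
p,R=grip(48,22);robot.servo_line(p,120,R);rep("above")
p,R=grip(48,-12);print("touch",robot.servo_line(p,15,R,contact_N=1.5));rep("touch")
im,d=robot.read_camera("scene");cv2.imwrite("pics/scene4.png",cv2.resize(im[85:245,200:365],None,fx=3.5,fy=3.5))
E
```

```text
[True, True, True, True]
over t 17.35 tip [109.8 -28.1 229.6] F(jig) [0.2 0.2 0.2] g -0.0
above t 18.29 tip [116.2 -28.  137.4] F(jig) [-0.5 -0.4  0.5] g -0.0
touch False
touch t 20.71 tip [140.7 -27.5 113.5] F(jig) [ 0.8 -0.   0.3] g -0.0
```

View pics/scene4.png

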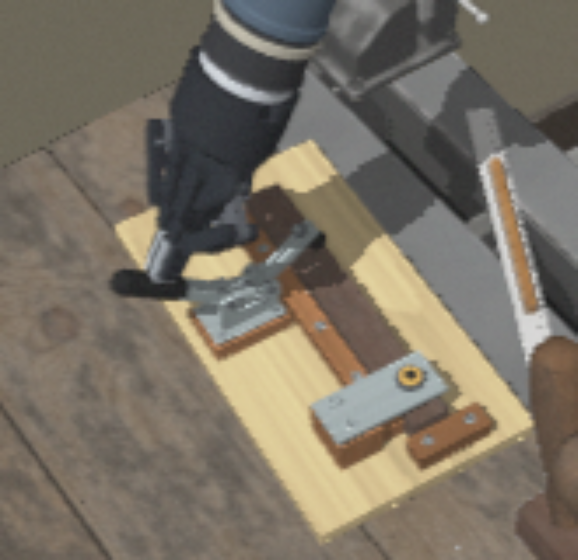

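The fingertip rests on the black grip at (165,280), about mid-grip, and the handle has already moved a little. I'll follow the arc down.

Run:
```python
from h import *
for th in list(range(38,8,-4))+[6]:
    p,R=grip(th,0,83);c=robot.servo_line(p,30,R,contact_N=9)
    rep(f"{th} {c}")
    if c: break
else:
    p,R=grip(-2,0,83);print(robot.servo_line(p,15,R,contact_N=9));rep("end")
im,d=robot.read_camera("scene");cv2.imwrite("pics/scene5.png",cv2.resize(im[85:245,200:365],None,fx=3.5,fy=3.5))
```

```text
38 False t 21.65 tip [144.2 -27.4 115. ] F(jig) [-0.2 -0.  -0.7] g -0.0
34 False t 22.15 tip [148.4 -27.5 111.3] F(jig) [0.1 0.2 0.1] g -0.0
30 False t 22.65 tip [151.9 -27.5 107.2] F(jig) [-0.9  0.3 -1. ] g 0.0
26 False t 23.14 tip [155.1 -27.5 102.8] F(jig) [0.1 0.2 0. ] g 0.0
22 False t 23.63 tip [157.9 -27.4  98.2] F(jig) [0.2 0.8 0.2] g -0.0
18 False t 24.12 tip [160.4 -27.5  93.4] F(jig) [0.3 0.2 0. ] g 0.0
14 False t 24.61 tip [162.5 -27.5  88.4] F(jig) [0.5 0.5 0.1] g 0.0
10 False t 25.09 tip [164.3 -27.5  83.3] F(jig) [0.2 1.2 0.3] g 0.0
6 False t 25.57 tip [165.6 -27.5  78.1] F(jig) [-0.9 -0.   0.5] g 0.0
True
end t 26.24 tip [166.  -27.6  75.9] F(jig) [-2.  -0.1  4.4] g -0.0
```

View pics/scene5.png

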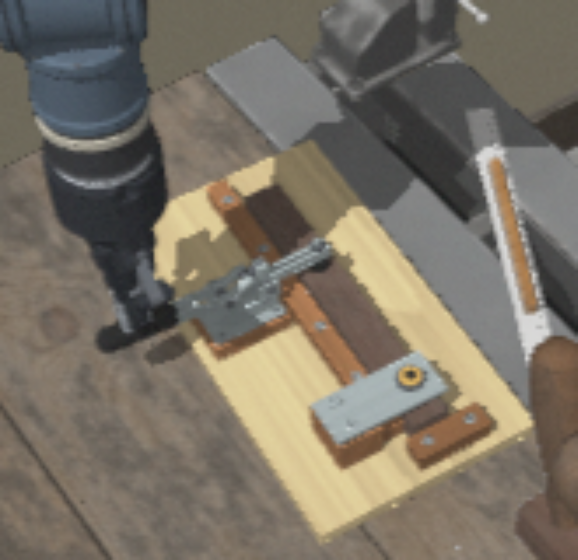

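The foot is down on the batten at (320,255) and the handle is about level; the tip height of 75.9 mm matches the 4° shut angle. One firmer check press, then I'll retreat and verify.

Run:
```python
from h import *
p,R=grip(-4,0,83);print(robot.servo_line(p,8,R,contact_N=10));rep("press2")
t=tipnow();_,R=grip(-2)
p,R2=pose([t[0],-27.5,t[2]+60],-1);robot.servo_line(p,80)
p,R=pose([110,-100,300],0);robot.servo_line(p,200,R)
robot.move_j([62.349,2.75,5.684,92.934,0,82.678]);rep("clear")
for n,(x0,y0,x1,y1) in (("top",(385,130,420,178)),("scene",(215,150,262,190))):
    im,d=robot.read_camera(n);roi=np.zeros((400,640),bool);roi[y0:y1,x0:x1]=1;roi&=im.max(2)<60
    P=(world(n,d,roi)-O)@J;P=P[P[:,2]>50]
    k=np.polyfit(P[:,0],P[:,2],1);print(n,len(P),P.mean(0).round(1),"ang",np.degrees(np.arctan(k[0])).round(1))
    cv2.imwrite(f"pics/{n}6.png",im)
A=cv2.imread("pics/top6.png")[130:345,290:480];B=cv2.imread("pics/scene6.png")[90:305,200:400]
cv2.imwrite("pics/fin.png",cv2.resize(np.hstack([A,B]),None,fx=2.05,fy=2.05,interpolation=cv2.INTER_CUBIC))
d0=cv2.absdiff(cv2.imread("pics/top0.png"),cv2.imread("pics/top6.png")).max(2)
for nm,(x0,y0,x1,y1) in dict(rule=(310,258,440,332),awl=(262,100,325,150),pot=(205,178,235,208)).items(): print(nm,(d0[y0:y1,x0:x1]>40).sum())
```

```text
True
press2 t 27.19 tip [166.  -27.6  75.9] F(jig) [-1.7 -0.5  4.3] g -0.0
clear t 32.37 tip [-345.5  678.6  231.7] F(jig) [-0.8  0.5  0.8] g 0.0
top 152 [163.4 -27.4  75.1] ang 3.7
scene 156 [166.5 -25.6  72.8] ang 3.1
rule 0
awl 0
pot 0
```

View pics/fin.png

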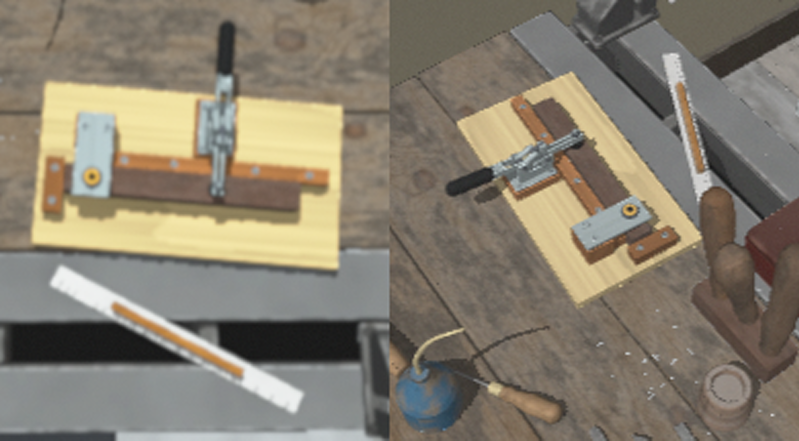

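The handle measures 3–4° above level, so it's locked. The batten is against the fence and the stop at (64,180), the foot is on it at (218,192), and the bystanders haven't moved. Handing in.

```bash
python3 -c "
from bench import robot
robot.job_done()"
```

```text
the job is handed in; nothing more can be done
```

The batten is set and clamped in the jig, and I handed the job in; my last clock reading, with the arm clear, was 32 s. With shut fingertips I pushed the middle of the front side to the fence, then the right end to the stop, and last pressed the clamp handle down.

- **Fence:** two pushes, force limits 7 and 9 N, stopped at the same place. The batten and fence edges measured parallel within about 0.3°, though the individual edge fits differed by up to 0.6°, which I put down to shadow and pixel limits.
- **End stop:** two pushes with the same limits stopped within 1 mm of the expected place, and the left end shows against the stop in the pictures.
- **Clamp:** the handle measured 3.7° and 3.1° above level from the two cameras, where 4° is shut. A second press, force limit 10 N, moved it no further, and the foot is on the batten.
- **Bystanders:** the rule, bradawl and pot show no change between the first and last top pictures.

One thing went otherwise than planned: the first light touch on the handle did not trigger its 1.5 N contact stop. The handle had already begun to turn by about 8°, and I carried on from there.

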